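Tip the dark case over the step of the set-up stand

TASK

Turn the thick dark instrument case with the small orange label face down: it lies on the low ledge of the set-up stand, so push its overhanging long edge up, against the step behind it, until it tips over the step and lies flat and squarely, label underneath, on the stand's drilled top plate (it may stick out over the step). Do not lift it clear into the air, and leave the similar plain black box and blue case where they are.

Things in the scene. Friction and masses are not known exactly. Their poses are not given: they have to be found in the camera images.
- case_center (a point): Centre of the dark instrument case, a loose flat box with a small orange label on top: 60 mm along its x, 85 mm along its y, 26 mm thick along its z (out of the label, up at the start), about 0.11 kg. It lies on the stand's ledge, its inner long side 1 to 6 mm from the step; its outer long side overhangs the ledge by 20 to 27 mm, 45 mm of free air below it. At the start 58 mm above the bench.
- step_edge (a point): Middle of the step's upper edge on the set-up stand, 57 mm above the bench; x points from the ledge across the top plate (away from the robot and to its right), y along the step, z up. The fixed stand's drilled aluminium top plate is 130 mm by 130 mm and 12 mm thick; the side of it above the ledge is the step, an upright wall 12 mm high.
- ledge_front (a point): Middle of the upper outer edge of the stand's ledge, 45 mm above the bench. The ledge is the part of the stand's dark base plate (10 mm thick, open below) that juts out 40 mm beyond the step, towards the robot and its left; axes as step_edge. Two posts of 14 mm diameter stand under it, 20 mm inside this edge and 52 mm either side of the middle.
- box_center (a point): Centre of the black box, a bystander: a loose plain flat black card box without a label, 64 x 90 x 19 mm, lying on the bench to the left or the right of the stand. The point is 9.5 mm above the bench.
- blue_case: Bystander: loose flat blue plastic case, 58 x 88 x 21 mm, lying on the bench on the other side of the stand from the black box; origin at the centre of its underside.
Mind the look-alikes: they are no part of the job. What is shaped like the part that bears case_center but red is not meant.

How it is judged:
At the end, for the whole second after the job is handed in: The dark case lies at rest upside down (label down, within 10 degrees of flat) on the stand's top plate, square to the step within 12 degrees, its centre at least 8 mm behind the step and within 35 mm of the plate's middle along the step; it may stick out over the step (angle between case_center's own z axis and vertical above 2.967 rad and x of case_center in the frame of step_edge between 0.008 and 0.122 m and y of case_center in the frame of step_edge between -0.035 and 0.035 m and z of case_center in the frame of step_edge between 0.008 and 0.018 m and linear speed of dark_case below 0.01 m/s and angle between the x axis of case_center and the x axis of step_edge, either way round below 0.21 rad); the robot touches nothing.
It fails at once if the dark case is lifted clear into the air (its centre rises more than 140 mm above the bench) (height (world z) of case_center above 0.14 m).
It fails at once if the black box is moved more than 20 mm (distance of box_center from where it was at the start of the episode above 0.02 m).
It fails at once if the blue case is moved more than 20 mm (distance of blue_case from where it was at the start of the episode above 0.02 m).
It also fails if it takes over 35 s, if anything falls off the work surface, if the arm or the gripper's body presses on something with over 40 N, if the wrist force passes 120 N, or if a joint passes its speed limit or range.

ROBOT

A 6-joint arm with a two-finger parallel gripper is mounted at the origin on a cart in front of the work surface, level with it; the furniture and walls round the work are solid. World frame = base frame: x ahead of the robot, y to its left, z up, the work surface at z = 0. Lengths are in m, angles in rad, forces in N, time in s.
With the tool pointing down it reaches from about 0.35 to 0.775 m from the base axis. Payload 7.3 kg.
Tool frame: the origin (TCP) lies on the centre line of the jaws, within the pads' length; the fingertips stand ahead of it and the grasp point (between the pads) lies 11 mm behind it (robot.nose_length is the z of the fingertips in the tool frame, in m); z points along the fingers, y is the line along which they close (so a half turn about z gives the same grasp; the last joint's range is limited). The gripper opens to 92 mm and grips with 3 to 60 N. Pads are 19 mm wide; open, the fingers measure 130 mm over their backs; the gripper's body (75 mm by 190 mm) begins 47 mm behind the grasp point.
Start: joints at [-1.425, 0.342, 1.524, -0, 1.275, -0.146], TCP at [0.151, -0.503, 0.235] pointing down, gripper open.
Joint ranges: [-2.53, 2.53], [-0.77, 2.02], [0.04, 2.7], [-1, 4.14], [0.28, 2.66], [-3.11, 3.11]. Speed limits (rad/s): [2.57, 2.57, 3.14, 3.14, 3.14, 3.14].

INTERFACE

Orientations are given as [roll, pitch, yaw] about the fixed x, y, z axes, in that order (R = Rz(yaw) Ry(pitch) Rx(roll)).
In Python, from cell import robot, cams gives the robot as it stands. The module is installed in compiled form; this text tells all that it offers.
- The arm moves only by the tool carry_out, never from a script. Its argument "deltas" is a list of rows, each a list of 7 numbers: the shift along the tool's x, y, z in cm, then the turn, a rotation vector about the tool's x, y, z in rad, then the opening, from 0 (shut) to 1 (fully open). A call has exactly 8 rows; each row shifts and turns the commanded pose from where the row before left it, along the tool's axes as they then stand; what a row does not reach is not made up. A row lasts 1/12 s, in which the tool goes at most 41.7 mm and 7.16 degrees, less where a joint would pass 70% of its speed; a pose out of reach is approached as far as the arm can. A call is refused whole if a number of a shift passes 4.17 or a number of a turn 0.125, either way. A call with a gripper value outside its range is refused whole. The fingers move at their own pace and stop on an object; "force" is the grip in N (left out, the last holds). Time passes only in rows, so rows that do not move let the fingers close, or fill a call up. It gives the time, the measured TCP pose, the force, the opening and the grip force at its end, in the units of the state.
- robot.observe(): the state, without advancing time (a new reading comes with each control period).
- cams.read_camera(name): name is "scene" or "top" or "wrist"; returns a dict with "image" (420x560x3 uint8, blue, green, red), "depth" (420x560 float32, m along the optical axis (not along the pixel's ray), 0 where there is no reading), "fx", "fy", "cx", "cy" (pixels), "world_to_cam" (4x4, takes a point from world to camera coordinates). Camera axes: x right, y up, looking along -z (the intrinsics and any distortion apply to the point x, -y, -z); pixel columns grow to the right and rows downward; lengths in m; the calibration is good to about 2 mm. A picture is of the moment at which its call begins.
- robot.hand_in(): hands the job in; it is judged then, once.
The state is a dict: "time": time; "qpos": joint angles; "qvel": joint speeds; "joint_efforts": joint torques, N m; "tool_pos": TCP position; "tool_rot": TCP orientation; "contact_force": force on the tool from outside, world axes, zero at the start; "torque": the same for the moment, N m; "opening": finger opening in m; "grip_force": force on a finger pad.
Only numpy, scipy, OpenCV 4.12 (cv2) and the standard library are available. Lean on these libraries where they do the work, as an engineer would, in place of code of your own. Each camera call takes 0.05 s, during which the arm holds its last target. There are 200 camera calls.

## Working session

There is one attempt and no reset: what is moved stays moved. The work goes in short steps, Python scripts to look and compute and a tool call to move; the robot and the scene stay as the last step left them, time stands still between calls to the robot, and variables do not carry over. Pictures are saved under pics/ and viewed, at most 10 in all, crops included, and the job is handed in when it is done.

Besides the shell and the picture viewer there is one more tool, called after "Call:" in YAML: its name, and indented under it one key for each argument. carry_out: Moves the arm, as the interface text tells. Its arguments: {"type":"object","properties":{"deltas":{"type":"array","items":{"type":"array","items":{"type":"number"}}},"force":{"type":"number"}},"required":["deltas"]}

```bash
mkdir -p pics; cat > h.py <<'E'
import numpy as np, cv2
from scipy.spatial.transform import Rotation as R
from cell import robot, cams
def snap(n,f):
    c=cams.read_camera(n); cv2.imwrite('pics/'+f+'.png',c['image']); np.savez('pics/'+f+'.npz',**c); return c
def world(c,u,v,d=None):
    d=d if d else float(np.median(c['depth'][v-1:v+2,u-1:u+2]))
    p=np.array([(u-c['cx'])/c['fx']*d,-(v-c['cy'])/c['fy']*d,-d,1])
    return (np.linalg.inv(c['world_to_cam'])@p)[:3]
def st():
    s=robot.observe(); print({k:np.round(s[k],3) for k in ('time','qpos','tool_pos','tool_rot','contact_force','opening')})
E
python3 - <<'E'
from h import *
st(); print(robot.nose_length)
a=snap('scene','s0'); b=snap('top','t0'); print(a['world_to_cam'],b['world_to_cam'])
E
```

```text
{'time': np.float64(0.0), 'qpos': array([-1.425,  0.343,  1.525,  0.   ,  1.275, -0.146]), 'tool_pos': array([ 0.151, -0.502,  0.234]), 'tool_rot': array([-3.14 , -0.   ,  0.292]), 'contact_force': array([-0.28 , -0.142, -0.171]), 'opening': np.float64(0.092)}
0.008
[[-0.7569683  -0.65339014  0.00896223  0.59123359]
 [ 0.44325395 -0.50334644  0.74173331 -0.13519846]
 [-0.48013012  0.56544115  0.67063506 -1.07057554]
 [ 0.          0.          0.          1.        ]] [[ 2.85743381e-02 -9.99574742e-01  5.81741961e-03  2.46229790e-01]
 [ 9.79224257e-01  2.91604828e-02  2.00672669e-01 -5.55890031e-01]
 [-2.00756970e-01 -3.75302785e-05  9.79641076e-01 -9.84644669e-01]
 [ 0.00000000e+00  0.00000000e+00  0.00000000e+00  1.00000000e+00]]
```

View pics/t0.png

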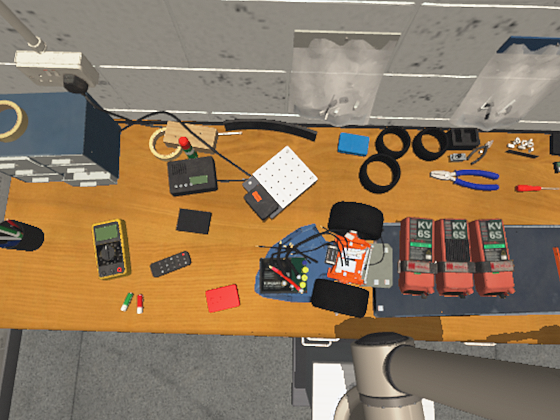

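View pics/s0.png

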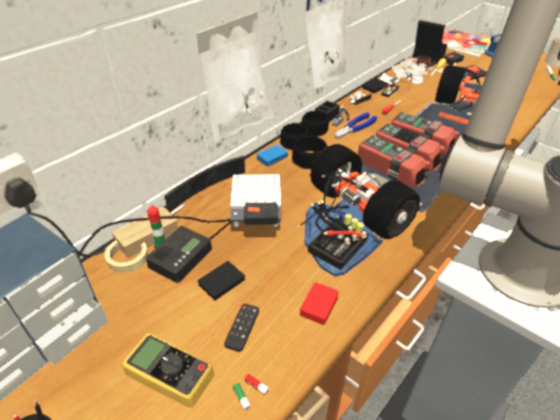

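The top view shows the white drilled plate around (285,178), the dark case with its orange label at (262,198), the black box at (194,221) and the blue case at (353,144). A model car stands at (320,260), between the robot and the stand. Next I'll take an enlarged crop.

```bash
python3 - <<'E'
from h import *
b=dict(np.load('pics/t0.npz'))
cv2.imwrite('pics/c0.png',cv2.resize(b['image'][130:250,220:380],None,fx=5,fy=5,interpolation=cv2.INTER_CUBIC))
for u,v in [(262,198),(285,178),(194,221),(353,144),(355,218),(268,280),(295,245),(340,255),(285,230)]:print(u,v,world(b,u,v).round(3))
E
```

```text
262 198 [0.58  0.307 0.071]
285 178 [0.643 0.245 0.057]
194 221 [0.521 0.499 0.016]
353 144 [0.764 0.047 0.021]
355 218 [0.518 0.069 0.144]
268 280 [0.362 0.283 0.048]
295 245 [0.451 0.216 0.107]
340 255 [0.43  0.099 0.096]
285 230 [ 0.505  0.24  -0.001]
```

View pics/c0.png

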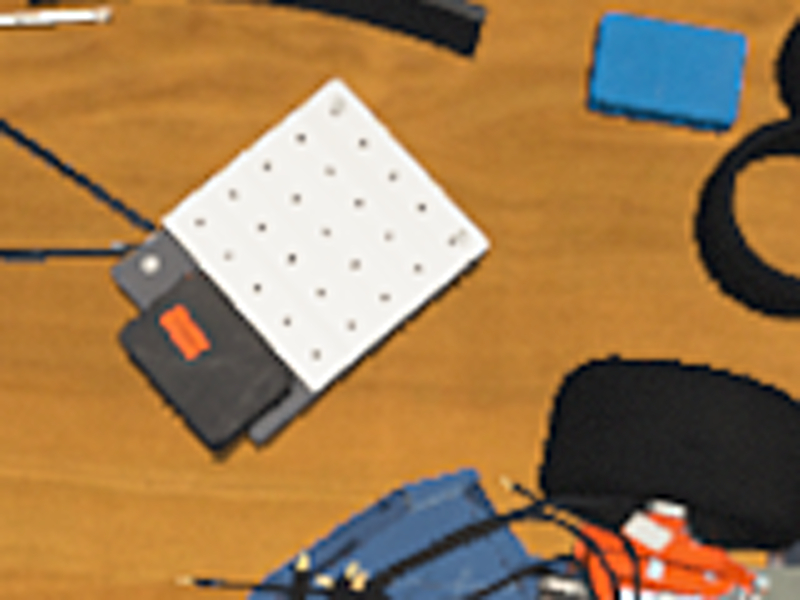

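The crop shows the plate's corners at (162,220), (315,392), (490,243) and (338,78). The case's top corners are near (193,272), (293,378), (213,448) and (122,332). The free outer side is at lower left.

```bash
cat >> h.py <<'E'
def plane(c,u,v,z):
    a=world(c,0,0,1); T=np.linalg.inv(c['world_to_cam']); o=T[:3,3]
    p=T[:3,:3]@np.array([(u-c['cx'])/c['fx'],-(v-c['cy'])/c['fy'],-1]); return o+p*(z-o[2])/p[2]
E
python3 - <<'E'
from h import *
b=dict(np.load('pics/t0.npz'))
f=lambda u,v,z:plane(b,220+(u-2)/5,130+(v-2)/5,z)
P=np.array([f(*q,.057) for q in [(162,220),(315,392),(490,243),(338,78)]])
C=np.array([f(*q,.071) for q in [(193,272),(293,378),(213,448),(122,332)]])
print(P.round(4),'\n',C.round(4))
for Q in(P,C): print([np.linalg.norm(Q[i]-Q[(i+1)%4]).round(4) for i in range(4)],Q.mean(0).round(4))
y=P[0]-P[1]+P[3]-P[2]; yaw=np.arctan2(y[1],y[0])-np.pi/2
yc=C[0]-C[1]+C[3]-C[2]; print('yaw',yaw,np.arctan2(yc[1],yc[0])-np.pi/2)
ex=np.array([np.cos(yaw),np.sin(yaw),0]);ey=np.array([-ex[1],ex[0],0])
S=P.mean(0)-.065*ex; print('step',S.round(4),'case in step',(C-S)@np.array([ex,ey]).T.round(4),(C.mean(0)-S)@ex,(C.mean(0)-S)@ey)
# height map along free side
d=b['depth'];v,u=np.mgrid[0:420,0:560]
T=np.linalg.inv(b['world_to_cam'])
p=np.stack([(u-b['cx'])/b['fx']*d,-(v-b['cy'])/b['fy']*d,-d],-1)@T[:3,:3].T+T[:3,3]
X=(p-S)@ex;Y=(p-S)@ey
print('rows x from -.30 to 0, cols y -.2 to .2 (max z mm)')
for x in np.arange(-.30,0.01,.02):
  print(round(x,2),[int(1000*np.max(p[...,2][(abs(X-x)<.01)&(abs(Y-y)<.01)&(d>0)],initial=-.009)) for y in np.arange(-.2,.21,.02)])
E
```

```text
[[0.6529 0.3376 0.057 ]
 [0.5572 0.2496 0.057 ]
 [0.6451 0.1543 0.057 ]
 [0.7398 0.2413 0.057 ]] 
 [[0.6194 0.3184 0.071 ]
 [0.5616 0.2619 0.071 ]
 [0.5218 0.3038 0.071 ]
 [0.5845 0.3557 0.071 ]]
[np.float64(0.13), np.float64(0.1296), np.float64(0.1287), np.float64(0.1297)] [0.6488 0.2457 0.057 ]
[np.float64(0.0808), np.float64(0.0578), np.float64(0.0813), np.float64(0.0511)] [0.5718 0.31   0.071 ]
yaw -0.8274181016498037 -0.838458652155839
step [0.6048 0.2936 0.057 ] case in step [[-0.00832712  0.0275792 ]
 [-0.00589208 -0.05317343]
 [-0.06365897 -0.05412275]
 [-0.05943479  0.0270752 ]] -0.03432732009445973 -0.013160344743836178
rows x from -.30 to 0, cols y -.2 to .2 (max z mm)
-0.3 [4, 3, 30, 29, 29, 31, 4, 3, 3, 4, 16, 17, 14, 3, 4, 3, 3, 3, 3, 2, 3]
-0.28 [6, 28, 31, 30, 30, 30, 4, 2, 4, 4, 15, 14, 9, 3, 3, 5, 4, 2, 3, 3, 4]
-0.26 [6, 29, 30, 30, 28, 5, 3, 4, 3, 5, 2, 4, 4, 3, 20, 21, 3, 3, 4, 5, 3]
-0.24 [4, 4, 27, 29, 28, 5, 5, 4, 4, 4, 3, 2, 3, 21, 22, 21, 20, 3, 3, 4, 1]
-0.22 [4, 4, 5, 7, 3, 6, 3, 3, 5, 3, 4, 2, 21, 20, 22, 23, 21, 19, 3, 5, 4]
-0.2 [49, 49, 23, 2, 4, 4, 3,
[... 190 characters left out ...]
3, 2, 41, 40, 41, 39]
-0.14 [62, 81, 84, 52, 47, 4, 4, 5, 3, 3, 5, 4, 2, 3, 2, 6, 35, 39, 41, 40, 40]
-0.12 [84, 92, 93, 89, 97, 97, 4, 4, 5, 5, 5, 2, 3, 2, 6, 3, 38, 40, 42, 38, 39]
-0.1 [83, 98, 109, 109, 100, 3, 3, 4, 4, 3, 4, 5, 3, 4, 4, 3, 38, 39, 41, 40, 39]
-0.08 [82, 108, 110, 120, 29, 4, 3, 5, 6, 3, 3, 5, 4, 4, 3, 4, 35, 42, 43, 38, 39]
-0.06 [83, 103, 114, 93, 30, 4, 3, 73, 74, 75, 75, 76, 2, 4, 3, 8, 10, 3, 36, 39, 37]
-0.04 [105, 112, 113, 31, 28, 4, 5, 75, 76, 76, 75, 74, 48, 47, 10, 11, 5, 3, 44, 53, 58]
-0.02 [113, 116, 113, 33, 30, 2, 4, 73, 75, 75, 75, 75, 49, 48, 11, 12, 16, 30, 44, 44, 44]
0.0 [112, 119, 18, 32, 23, 3, 5, 70, 72, 72, 74, 74, 61, 60, 11, 10, 13, 3, 3, 2, 4]
```

```bash
cat >> h.py <<'E'
yaw=-.83; S=np.array([.605,.2935,.057]); ex=np.array([np.cos(yaw),np.sin(yaw),0]);ey=np.array([-ex[1],ex[0],0])
def ori(below): # finger direction: 'below' rad under horizontal, pointing across the step; tool y = +ey
    z=np.cos(below)*ex-np.sin(below)*np.array([0,0,1]); return R.from_matrix(np.array([np.cross(ey,z),ey,z]).T)
def sp(x,y,z): return np.array([S[0],S[1],0])+x*ex+y*ey+np.array([0,0,z])   # step frame xy, bench z
def plan(wps,g=0,p=None,r=None): # wps: (pos,rot,nrows); prints rows
    s=robot.observe(); p=s['tool_pos'] if p is None else p; r=R.from_euler('xyz',s['tool_rot']) if r is None else r
    rows=[]
    for q,t,n in wps:
        w=(r.inv()*t).as_rotvec()/n; d=(np.array(q)-p)/n
        for i in range(n):
            rows.append([*(r.inv().apply(d)*100).round(2),*w.round(3),g]); p=p+r.apply(np.array(rows[-1][:3])/100); r=r*R.from_rotvec(rows[-1][3:6])
    for i in range(0,len(rows),8): print(str([[float(a) for a in x] for x in rows[i:i+8]]).replace(' ',''))
    print(max(abs(np.array(rows)).max(0)[:3]),abs(np.array(rows))[:,3:6].max())
E
python3 - <<'E'
from h import *
dn=lambda a:R.from_euler('xyz',[np.pi,0,a])
plan([([.5,-.05,.27],dn(1.35),16),(sp(-.13,-.013,.24),dn(yaw+np.pi),16)])
E
```

```text
[[2.9,-2.08,-0.22,-0.0,-0.0,-0.066,0.0],[3.03,-1.89,-0.22,-0.0,-0.0,-0.066,0.0],[3.15,-1.68,-0.22,-0.0,-0.0,-0.066,0.0],[3.26,-1.47,-0.22,-0.0,-0.0,-0.066,0.0],[3.35,-1.25,-0.22,-0.0,-0.0,-0.066,0.0],[3.42,-1.03,-0.22,-0.0,-0.0,-0.066,0.0],[3.48,-0.8,-0.22,-0.0,-0.0,-0.066,0.0],[3.53,-0.57,-0.22,-0.0,-0.0,-0.066,0.0]]
[[3.56,-0.34,-0.22,-0.0,-0.0,-0.066,0.0],[3.57,-0.1,-0.22,-0.0,-0.0,-0.066,0.0],[3.57,0.14,-0.22,-0.0,-0.0,-0.066,0.0],[3.55,0.37,-0.22,-0.0,-0.0,-0.066,0.0],[3.52,0.6,-0.22,-0.0,-0.0,-0.066,0.0],[3.47,0.84,-0.22,-0.0,-0.0,-0.066,0.0],[3.41,1.06,-0.22,-0.0,-0.0,-0.066,0.0],[3.33,1.28,-0.22,-0.0,-0.0,-0.066,0.0]]
[[2.63,-0.55,0.19,0.0,-0.0,-0.06,0.0],[2.66,-0.39,0.19,0.0,-0.0,-0.06,0.0],[2.68,-0.23,0.19,0.0,-0.0,-0.06,0.0],[2.69,-0.07,0.19,0.0,-0.0,-0.06,0.0],[2.69,0.09,0.19,0.0,-0.0,-0.06,0.0],[2.68,0.26,0.19,0.0,-0.0,-0.06,0.0],[2.66,0.42,0.19,0.0,-0.0,-0.06,0.0],[2.63,0.57,0.19,0.0,-0.0,-0.06,0.0]]
[[2.59,0.73,0.19,0.0,-0.0,-0.06,0.0],[2.54,0.88,0.19,0.0,-0.0,-0.06,0.0],[2.48,1.04,0.19,0.0,-0.0,-0.06,0.0],[2.42,1.18,0.19,0.0,-0.0,-0.06,0.0],[2.34,1.33,0.19,0.0,-0.0,-0.06,0.0],[2.26,1.46,0.19,0.0,-0.0,-0.06,0.0],[2.17,1.6,0.19,0.0,-0.0,-0.06,0.0],[2.07,1.72,0.19,0.0,-0.0,-0.06,0.0]]
3.57 0.066
```

Call:
carry_out:
  deltas:
    - [2.9,-2.1,-0.2,0,0,-0.066,0]
    - [3.0,-1.9,-0.2,0,0,-0.066,0]
    - [3.2,-1.7,-0.2,0,0,-0.066,0]
    - [3.3,-1.5,-0.2,0,0,-0.066,0]
    - [3.4,-1.2,-0.2,0,0,-0.066,0]
    - [3.4,-1.0,-0.2,0,0,-0.066,0]
    - [3.5,-0.8,-0.2,0,0,-0.066,0]
    - [3.5,-0.6,-0.2,0,0,-0.066,0]

```text
time: 0.77
tool_pos: [0.3268, -0.2742, 0.2507]
tool_rot: [-3.141, -0.0, 0.823]
contact_force: [0.5, -0.1, -0.4]
opening: 0.0433
grip_force: 0.0
```

Call:
carry_out:
  deltas:
    - [3.6,-0.3,-0.2,0,0,-0.066,0]
    - [3.6,-0.1,-0.2,0,0,-0.066,0]
    - [3.6,0.1,-0.2,0,0,-0.066,0]
    - [3.6,0.4,-0.2,0,0,-0.066,0]
    - [3.5,0.6,-0.2,0,0,-0.066,0]
    - [3.5,0.8,-0.2,0,0,-0.066,0]
    - [3.4,1.1,-0.2,0,0,-0.066,0]
    - [3.3,1.3,-0.2,0,0,-0.066,0]

```text
time: 1.43
tool_pos: [0.5025, -0.0471, 0.2665]
tool_rot: [-3.141, 0.0, 1.351]
contact_force: [1.0, -1.0, 0.1]
opening: 0.0001
grip_force: 0.0
```

Call:
carry_out:
  deltas:
    - [2.6,-0.5,0.2,0,0,-0.06,0]
    - [2.7,-0.4,0.2,0,0,-0.06,0]
    - [2.7,-0.2,0.2,0,0,-0.06,0]
    - [2.7,-0.1,0.2,0,0,-0.06,0]
    - [2.7,0.1,0.2,0,0,-0.06,0]
    - [2.7,0.3,0.2,0,0,-0.06,0]
    - [2.7,0.4,0.2,0,0,-0.06,0]
    - [2.6,0.6,0.2,0,0,-0.06,0]

```text
time: 2.1
tool_pos: [0.5062, 0.1684, 0.2502]
tool_rot: [-3.141, -0.0, 1.831]
contact_force: [1.0, 0.4, 0.5]
opening: 0.0005
grip_force: 0.0
```

Call:
carry_out:
  deltas:
    - [2.6,0.7,0.2,0,0,-0.06,0]
    - [2.5,0.9,0.2,0,0,-0.06,0]
    - [2.5,1.0,0.2,0,0,-0.06,0]
    - [2.4,1.2,0.2,0,0,-0.06,0]
    - [2.3,1.3,0.2,0,0,-0.06,0]
    - [2.3,1.5,0.2,0,0,-0.06,0]
    - [2.2,1.6,0.2,0,0,-0.06,0]
    - [2.1,1.7,0.2,0,0,-0.06,0]

```text
time: 2.77
tool_pos: [0.5095, 0.3836, 0.234]
tool_rot: [-3.14, -0.0, 2.311]
contact_force: [1.1, 0.5, 0.7]
opening: 0.0003
grip_force: 0.0
```

```bash
python3 - <<'E'
from h import *
st(); plan([(sp(-.13,-.013,.17),ori(.87),8)])
E
```

```text
{'time': np.float64(2.767), 'qpos': array([ 0.525,  0.555,  1.182, -0.   ,  1.405, -0.215]), 'tool_pos': array([0.509, 0.384, 0.234]), 'tool_rot': array([-3.14 , -0.   ,  2.311]), 'contact_force': array([1.095, 0.461, 0.716]), 'opening': np.float64(0.0)}
[[-0.01,-0.04,0.8,-0.0,-0.088,-0.0,0.0],[0.06,-0.04,0.8,-0.0,-0.088,-0.0,0.0],[0.13,-0.04,0.79,-0.0,-0.088,-0.0,0.0],[0.2,-0.04,0.78,-0.0,-0.088,-0.0,0.0],[0.26,-0.04,0.76,-0.0,-0.088,-0.0,0.0],[0.33,-0.04,0.73,-0.0,-0.088,-0.0,0.0],[0.39,-0.04,0.7,-0.0,-0.088,-0.0,0.0],[0.45,-0.04,0.66,-0.0,-0.088,-0.0,0.0]]
0.8 0.088
```

Call:
carry_out:
  deltas:
    - [0,0,0.8,0,-0.088,0,0]
    - [0.1,0,0.8,0,-0.088,0,0]
    - [0.1,0,0.8,0,-0.088,0,0]
    - [0.2,0,0.8,0,-0.088,0,0]
    - [0.3,0,0.8,0,-0.088,0,0]
    - [0.3,0,0.7,0,-0.088,0,0]
    - [0.4,0,0.7,0,-0.088,0,0]
    - [0.5,0,0.7,0,-0.088,0,0]

```text
time: 3.43
tool_pos: [0.5101, 0.3824, 0.1694]
tool_rot: [3.14, 0.708, 2.308]
contact_force: [-0.5, -0.4, 0.7]
opening: 0.0002
grip_force: 0.0
```

```bash
python3 - <<'E'
from h import *
st(); snap('scene','s1'); 
c=snap('wrist','w1'); cv2.imwrite('pics/w1.png',c['image']); 
plan([(sp(-.12,-.013,.09),ori(.87),4),(sp(-.12,-.013,.035),ori(.87),4)])
E
```

```text
{'time': np.float64(3.433), 'qpos': array([ 0.839,  0.694,  1.327, -0.738,  1.296,  0.375]), 'tool_pos': array([0.51 , 0.382, 0.169]), 'tool_rot': array([3.14 , 0.708, 2.308]), 'contact_force': array([-0.466, -0.407,  0.668]), 'opening': np.float64(0.0)}
[[1.0,-0.01,1.62,-0.002,0.001,0.001,0.0],[1.0,-0.02,1.62,-0.002,0.001,0.001,0.0],[1.0,-0.02,1.62,-0.002,0.001,0.001,0.0],[0.99,-0.02,1.62,-0.002,0.001,0.001,0.0],[0.89,-0.0,1.05,0.0,0.0,0.0,0.0],[0.89,-0.0,1.05,0.0,0.0,0.0,0.0],[0.89,-0.0,1.05,0.0,0.0,0.0,0.0],[0.89,-0.0,1.05,0.0,0.0,0.0,0.0]]
1.62 0.002
```

View pics/w1.png

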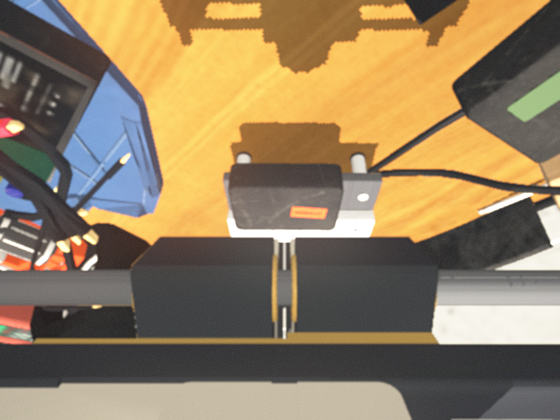

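The wrist view shows the case centred at (286,198), in line with the closed fingertips at (284,235). I'll descend with the fingers at about 43° and move them under the overhang.

```bash
cat >> h.py <<'E'
def tc(x,z,th=.75,y=-.013): # TCP from wanted finger corner in the step frame
    return sp(x-.008*np.cos(th)-.0095*np.sin(th),y,z+.008*np.sin(th)-.0095*np.cos(th))
E
python3 - <<'E'
from h import *
plan([(tc(-.115,.09),ori(.75),4),(tc(-.115,.028),ori(.75),4),(tc(-.054,.028),ori(.75),8)])
E
```

```text
[[1.16,-0.01,1.53,-0.002,-0.029,0.001,0.0],[1.21,-0.02,1.49,-0.002,-0.029,0.001,0.0],[1.25,-0.02,1.46,-0.002,-0.029,0.001,0.0],[1.29,-0.02,1.42,-0.002,-0.029,0.001,0.0],[1.13,-0.0,1.06,0.0,0.0,0.0,0.0],[1.13,-0.0,1.06,0.0,0.0,0.0,0.0],[1.13,-0.0,1.06,0.0,0.0,0.0,0.0],[1.13,-0.0,1.06,0.0,0.0,0.0,0.0]]
[[-0.52,-0.0,0.56,0.0,0.0,0.0,0.0],[-0.52,-0.0,0.56,0.0,0.0,0.0,0.0],[-0.52,-0.0,0.56,0.0,0.0,0.0,0.0],[-0.52,-0.0,0.56,0.0,0.0,0.0,0.0],[-0.52,-0.0,0.56,0.0,0.0,0.0,0.0],[-0.52,-0.0,0.56,0.0,0.0,0.0,0.0],[-0.52,-0.0,0.56,0.0,0.0,0.0,0.0],[-0.52,-0.0,0.56,0.0,0.0,0.0,0.0]]
1.53 0.029
```

Call:
carry_out:
  deltas:
    - [1.2,0,1.5,0,-0.029,0,0]
    - [1.2,0,1.5,0,-0.029,0,0]
    - [1.2,0,1.5,0,-0.029,0,0]
    - [1.3,0,1.4,0,-0.029,0,0]
    - [1.1,0,1.1,0,0,0,0]
    - [1.1,0,1.1,0,0,0,0]
    - [1.1,0,1.1,0,0,0,0]
    - [1.1,0,1.0,0,0,0,0]

```text
time: 4.2
tool_pos: [0.5146, 0.3776, 0.0308]
tool_rot: [3.14, 0.819, 2.305]
contact_force: [0.1, -0.1, -0.2]
opening: 0.0002
grip_force: 0.0
```

```bash
python3 - <<'E'
from h import *
st(); c=snap('scene','s2'); t=snap('top','t2')
cv2.imwrite('pics/c2.png',np.hstack([cv2.resize(c['image'][150:270,180:310],None,fx=3,fy=3,interpolation=cv2.INTER_CUBIC),cv2.resize(t['image'][140:260,200:330],None,fx=3,fy=3,interpolation=cv2.INTER_CUBIC)]))
plan([(tc(-.054,.028),ori(.75),8)])
E
```

```text
{'time': np.float64(4.2), 'qpos': array([ 0.867,  0.913,  1.395, -0.904,  1.171,  0.651]), 'tool_pos': array([0.515, 0.378, 0.031]), 'tool_rot': array([3.14 , 0.819, 2.305]), 'contact_force': array([ 0.055, -0.094, -0.163]), 'opening': np.float64(0.0)}
[[-0.46,-0.02,0.54,-0.001,-0.0,-0.0,0.0],[-0.46,-0.02,0.54,-0.001,-0.0,-0.0,0.0],[-0.46,-0.02,0.54,-0.001,-0.0,-0.0,0.0],[-0.46,-0.02,0.54,-0.001,-0.0,-0.0,0.0],[-0.46,-0.02,0.54,-0.001,-0.0,-0.0,0.0],[-0.46,-0.02,0.54,-0.001,-0.0,-0.0,0.0],[-0.46,-0.02,0.54,-0.001,-0.0,-0.0,0.0],[-0.46,-0.02,0.54,-0.001,-0.0,-0.0,0.0]]
0.54 0.001
```

View pics/c2.png

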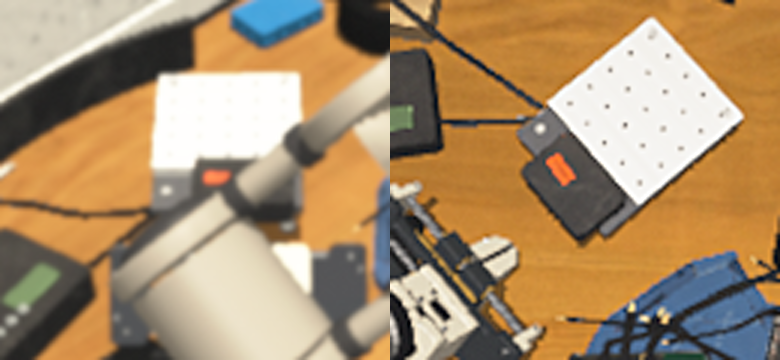

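The finger sits low in front of the case. In the right-hand (top) panel the case, at about (573,183), has not moved and the top camera sees it clearly. I'll move in.

Call:
carry_out:
  deltas:
    - [-0.5,0,0.5,0,0,0,0]
    - [-0.5,0,0.5,0,0,0,0]
    - [-0.5,0,0.5,0,0,0,0]
    - [-0.5,0,0.6,0,0,0,0]
    - [-0.5,0,0.6,0,0,0,0]
    - [-0.4,0,0.6,0,0,0,0]
    - [-0.4,0,0.6,0,0,0,0]
    - [-0.4,0,0.5,0,0,0,0]

```text
time: 4.97
tool_pos: [0.5531, 0.3345, 0.0283]
tool_rot: [-3.141, 0.82, 2.308]
contact_force: [0.3, -0.6, -0.4]
opening: 0.0003
grip_force: 0.0
```

```bash
python3 - <<'E'
from h import *
st(); print('want',tc(-.054,.028))
plan([(tc(-.051,.056),ori(.75),8),(tc(-.045,.077),ori(.75),8),(tc(-.041,.0865),ori(.75),8),(tc(-.026,.091),ori(.75),8)])
E
```

```text
{'time': np.float64(4.967), 'qpos': array([ 0.778,  0.902,  1.436, -0.959,  1.102,  0.633]), 'tool_pos': array([0.553, 0.334, 0.028]), 'tool_rot': array([-3.141,  0.82 ,  2.308]), 'contact_force': array([ 0.309, -0.563, -0.355]), 'opening': np.float64(0.0)}
want [0.550643   0.33367292 0.02650207]
[[-0.26,-0.03,-0.21,-0.0,-0.0,-0.0,0.0],[-0.26,-0.03,-0.21,-0.0,-0.0,-0.0,0.0],[-0.26,-0.03,-0.21,-0.0,-0.0,-0.0,0.0],[-0.26,-0.03,-0.21,-0.0,-0.0,-0.0,0.0],[-0.26,-0.03,-0.21,-0.0,-0.0,-0.0,0.0],[-0.26,-0.03,-0.21,-0.0,-0.0,-0.0,0.0],[-0.26,-0.03,-0.21,-0.0,-0.0,-0.0,0.0],[-0.26,-0.03,-0.21,-0.0,-0.0,-0.0,0.0]]
[[-0.24,0.0,-0.12,-0.0,-0.0,-0.0,0.0],[-0.24,0.0,-0.12,-0.0,-0.0,-0.0,0.0],[-0.24,0.0,-0.12,-0.0,-0.0,-0.0,0.0],[-0.24,0.0,-0.12,-0.0,-0.0,-0.0,0.0],[-0.24,0.0,-0.12,-0.0,-0.0,-0.0,0.0],[-0.24,0.0,-0.12,-0.0,-0.0,-0.0,0.0],[-0.24,0.0,-0.12,-0.0,-0.0,-0.0,0.0],[-0.24,0.0,-0.12,-0.0,-0.0,-0.0,0.0]]
[[-0.12,0.0,-0.04,-0.0,-0.0,-0.0,0.0],[-0.12,0.0,-0.04,-0.0,-0.0,-0.0,0.0],[-0.12,0.0,-0.04,-0.0,-0.0,-0.0,0.0],[-0.12,0.0,-0.04,-0.0,-0.0,-0.0,0.0],[-0.12,0.0,-0.04,-0.0,-0.0,-0.0,0.0],[-0.12,0.0,-0.04,-0.0,-0.0,-0.0,0.0],[-0.12,0.0,-0.04,-0.0,-0.0,-0.0,0.0],[-0.12,0.0,-0.04,-0.0,-0.0,-0.0,0.0]]
[[-0.17,0.0,0.09,-0.0,-0.0,-0.0,0.0],[-0.17,0.0,0.09,-0.0,-0.0,-0.0,0.0],[-0.17,0.0,0.09,-0.0,-0.0,-0.0,0.0],[-0.17,0.0,0.09,-0.0,-0.0,-0.0,0.0],[-0.17,0.0,0.09,-0.0,-0.0,-0.0,0.0],[-0.17,0.0,0.09,-0.0,-0.0,-0.0,0.0],[-0.17,0.0,0.09,-0.0,-0.0,-0.0,0.0],[-0.17,0.0,0.09,-0.0,-0.0,-0.0,0.0]]
0.26 0.0
```

Call:
carry_out:
  deltas:
    - [-0.26,0,-0.21,0,0.006,0,0]
    - [-0.26,0,-0.21,0,0.006,0,0]
    - [-0.26,0,-0.21,0,0.006,0,0]
    - [-0.26,0,-0.21,0,0.006,0,0]
    - [-0.26,0,-0.21,0,0.006,0,0]
    - [-0.26,0,-0.21,0,0.006,0,0]
    - [-0.26,0,-0.21,0,0.006,0,0]
    - [-0.26,0,-0.21,0,0.006,0,0]

```text
time: 5.63
tool_pos: [0.5541, 0.3337, 0.0555]
tool_rot: [3.141, 0.771, 2.308]
contact_force: [-0.7, 0.8, 0.8]
opening: 0.0004
grip_force: 0.3
```

```bash
cat >> h.py <<'E'
def pair(n):
    c=snap('wrist',n+'w'); t=snap('top',n+'t')
    cv2.imwrite('pics/'+n+'.png',np.hstack([cv2.resize(c['image'],(480,360)),cv2.resize(t['image'][140:260,220:325],None,fx=3,fy=3,interpolation=cv2.INTER_CUBIC)]))
E
python3 - <<'E'
from h import *
st(); pair('c3')
plan([(tc(-.045,.077,.8),ori(.8),8)])
E
```

```text
{'time': np.float64(5.633), 'qpos': array([ 0.76 ,  0.843,  1.435, -0.898,  1.1  ,  0.549]), 'tool_pos': array([0.554, 0.334, 0.055]), 'tool_rot': array([3.141, 0.771, 2.308]), 'contact_force': array([-0.7  ,  0.778,  0.814]), 'opening': np.float64(0.0)}
[[-0.23,-0.04,-0.12,-0.0,0.0,-0.0,0.0],[-0.23,-0.04,-0.12,-0.0,0.0,-0.0,0.0],[-0.23,-0.04,-0.12,-0.0,0.0,-0.0,0.0],[-0.23,-0.04,-0.12,-0.0,0.0,-0.0,0.0],[-0.23,-0.04,-0.12,-0.0,0.0,-0.0,0.0],[-0.23,-0.04,-0.12,-0.0,0.0,-0.0,0.0],[-0.23,-0.04,-0.12,-0.0,0.0,-0.0,0.0],[-0.23,-0.04,-0.12,-0.0,0.0,-0.0,0.0]]
0.23 0.0
```

View pics/c3.png

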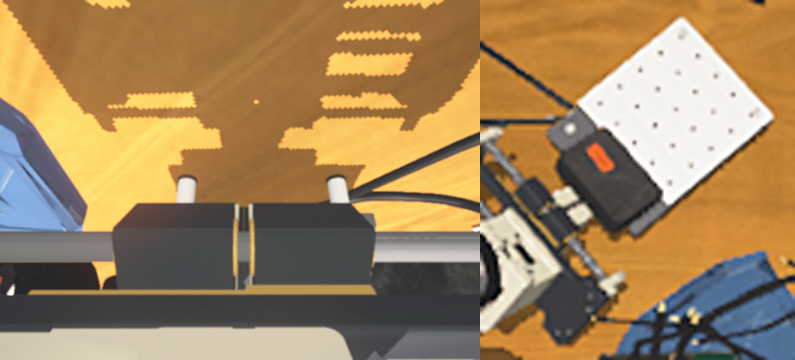

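The top view (right panel) shows the two fingertips at about (572,205) under the case's outer edge. The case is tilting and leaning on the step, and it is still square. I'll carry on.

Call:
carry_out:
  deltas:
    - [-0.24,0,-0.12,0,0.004,0,0]
    - [-0.24,0,-0.12,0,0.004,0,0]
    - [-0.24,0,-0.12,0,0.004,0,0]
    - [-0.24,0,-0.12,0,0.004,0,0]
    - [-0.24,0,-0.12,0,0.004,0,0]
    - [-0.24,0,-0.12,0,0.004,0,0]
    - [-0.24,0,-0.12,0,0.004,0,0]
    - [-0.24,0,-0.12,0,0.004,0,0]

```text
time: 6.4
tool_pos: [0.5593, 0.3279, 0.0755]
tool_rot: [3.142, 0.74, 2.308]
contact_force: [-0.2, 0.3, -0.4]
opening: 0.0004
grip_force: 0.2
```

```bash
python3 - <<'E'
from h import *
st(); pair('c4')
plan([(tc(-.041,.0865,.8),ori(.8),8),(tc(-.026,.091,.8),ori(.8),8)])
E
```

```text
{'time': np.float64(6.4), 'qpos': array([ 0.736,  0.802,  1.432, -0.859,  1.099,  0.484]), 'tool_pos': array([0.559, 0.328, 0.076]), 'tool_rot': array([3.142, 0.74 , 2.308]), 'contact_force': array([-0.231,  0.257, -0.352]), 'opening': np.float64(0.0)}
[[-0.11,-0.03,-0.07,-0.0,-0.004,-0.0,0.0],[-0.11,-0.03,-0.07,-0.0,-0.004,-0.0,0.0],[-0.11,-0.03,-0.07,-0.0,-0.004,-0.0,0.0],[-0.11,-0.03,-0.07,-0.0,-0.004,-0.0,0.0],[-0.11,-0.03,-0.07,-0.0,-0.004,-0.0,0.0],[-0.11,-0.03,-0.06,-0.0,-0.004,-0.0,0.0],[-0.11,-0.03,-0.06,-0.0,-0.004,-0.0,0.0],[-0.11,-0.03,-0.06,-0.0,-0.004,-0.0,0.0]]
[[-0.17,-0.0,0.09,-0.0,0.0,-0.0,0.0],[-0.17,-0.0,0.09,-0.0,0.0,-0.0,0.0],[-0.17,-0.0,0.09,-0.0,0.0,-0.0,0.0],[-0.17,-0.0,0.09,-0.0,0.0,-0.0,0.0],[-0.17,-0.0,0.09,-0.0,0.0,-0.0,0.0],[-0.17,-0.0,0.09,-0.0,0.0,-0.0,0.0],[-0.17,-0.0,0.09,-0.0,0.0,-0.0,0.0],[-0.17,-0.0,0.09,-0.0,0.0,-0.0,0.0]]
0.17 0.004
```

View pics/c4.png

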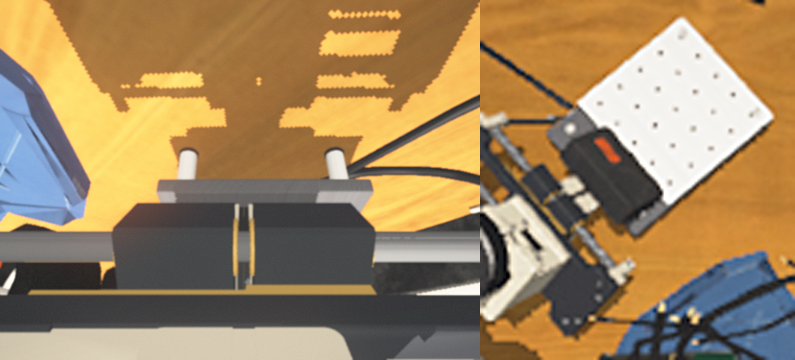

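Same view: the case is tilted further, to about 40°, with its label at (608,152) and still square to the step. Next I'll bring it upright and over, and check by depth instead of pictures.

Call:
carry_out:
  deltas:
    - [-0.14,0,-0.06,0,0,0,0]
    - [-0.14,0,-0.06,0,0,0,0]
    - [-0.14,0,-0.06,0,0,0,0]
    - [-0.14,0,-0.06,0,0,0,0]
    - [-0.14,0,-0.06,0,0,0,0]
    - [-0.14,0,-0.06,0,0,0,0]
    - [-0.14,0,-0.06,0,0,0,0]
    - [-0.14,0,-0.06,0,0,0,0]

```text
time: 7.17
tool_pos: [0.5626, 0.3243, 0.0865]
tool_rot: [-3.142, 0.74, 2.308]
contact_force: [0.2, 0.4, -0.2]
opening: 0.0003
grip_force: 0.2
```

Call:
carry_out:
  deltas:
    - [-0.18,0,0.06,0,0,0,0]
    - [-0.18,0,0.06,0,0,0,0]
    - [-0.18,0,0.06,0,0,0,0]
    - [-0.18,0,0.06,0,0,0,0]
    - [-0.18,0,0.06,0,0,0,0]
    - [-0.18,0,0.06,0,0,0,0]
    - [-0.18,0,0.06,0,0,0,0]
    - [-0.18,0,0.06,0,0,0,0]

```text
time: 7.83
tool_pos: [0.572, 0.3139, 0.0925]
tool_rot: [-3.141, 0.74, 2.308]
contact_force: [-0.7, 0.7, 0.4]
opening: 0.0005
grip_force: 0.2
```

```bash
cat >> h.py <<'E'
def prof():
    b=cams.read_camera('top'); d=b['depth'];v,u=np.mgrid[0:420,0:560];T=np.linalg.inv(b['world_to_cam'])
    p=np.stack([(u-b['cx'])/b['fx']*d,-(v-b['cy'])/b['fy']*d,-d],-1)@T[:3,:3].T+T[:3,3]
    q=p-[S[0],S[1],0];X=q@ex;Y=q@ey
    for y in(-.045,-.03,-.013,.005,.02): print(y,[(int(round(1000*x)),int(1000*np.median(p[...,2][(abs(X-x)<.003)&(abs(Y-y)<.007)&(d>0)])) if ((abs(X-x)<.003)&(abs(Y-y)<.007)&(d>0)).any() else None) for x in np.arange(-.08,.09,.008)])
    return b
E
python3 - <<'E'
from h import *
st(); pair('c5'); prof()
E
```

```text
{'time': np.float64(7.833), 'qpos': array([ 0.707,  0.776,  1.43 , -0.858,  1.099,  0.443]), 'tool_pos': array([0.572, 0.314, 0.093]), 'tool_rot': array([-3.141,  0.74 ,  2.308]), 'contact_force': array([-0.672,  0.708,  0.369]), 'opening': np.float64(0.0)}
-0.045 [(-80, 177), (-72, 168), (-64, 166), (-56, 2), (-48, None), (-40, 40), (-32, 45), (-24, 112), (-16, 114), (-8, 116), (0, 116), (8, 58), (16, 56), (24, 57), (32, 57), (40, 57), (48, 56), (56, 55), (64, 56), (72, 58), (80, 58), (88, 56)]
-0.03 [(-80, 176), (-72, 171), (-64, 172), (-56, 164), (-48, 117), (-40, 44), (-32, 46), (-24, 79), (-16, 114), (-8, 115), (0, 115), (8, 57), (16, 56), (24, 57), (32, 56), (40, 56), (48, 57), (56, 56), (64, 55), (72, 56), (80, 55), (88, 56)]
-0.013 [(-80, 176), (-72, 169), (-64, 174), (-56, 164), (-48, 118), (-40, 110), (-32, 101), (-24, 113), (-16, 114), (-8, 115), (0, 115), (8, 55), (16, 57), (24, 55), (32, 56), (40, 57), (48, 56), (56, 55), (64, 54), (72, 57), (80, 57), (88, 57)]
0.005 [(-80, 177), (-72, 171), (-64, 174), (-56, 168), (-48, 121), (-40, 111), (-32, 102), (-24, 114), (-16, 114), (-8, 116), (0, 116), (8, 55), (16, 57), (24, 56), (32, 56), (40, 55), (48, 56), (56, 56), (64, 56), (72, 56), (80, 57), (88, 56)]
0.02 [(-80, 176), (-72, 170), (-64, 168), (-56, 164), (-48, None), (-40, 44), (-32, 44), (-24, 111), (-16, 114), (-8, 116), (0, 115), (8, 54), (16, 57), (24, 57), (32, 56), (40, 56), (48, 56), (56, 56), (64, 57), (72, 56), (80, 57), (88, 56)]
```

View pics/c5.png

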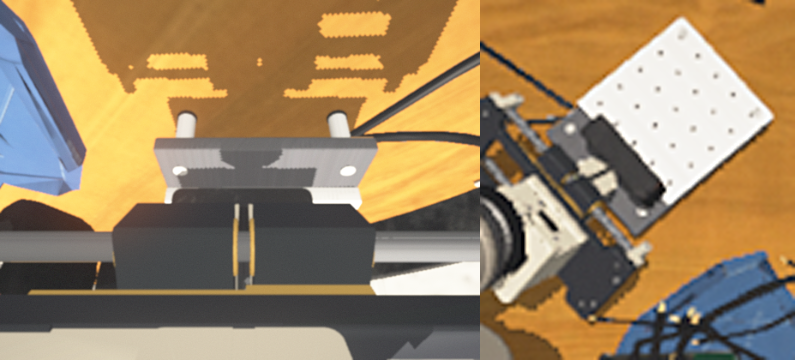

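The top view shows the case standing almost upright at (625,160), against the step and square. The depth profile puts its top at 0.112–0.116 m over x from −24 to 4 mm. Now I'll push its top over.

Call:
carry_out:
  deltas:
    - [-0.22,0,0.12,0,0,0,0]
    - [-0.22,0,0.12,0,0,0,0]
    - [-0.22,0,0.12,0,0,0,0]
    - [-0.22,0,0.12,0,0,0,0]
    - [-0.22,0,0.12,0,0,0,0]
    - [-0.22,0,0.12,0,0,0,0]
    - [-0.22,0,0.12,0,0,0,0]
    - [-0.22,0,0.12,0,0,0,0]

```text
time: 8.65
tool_pos: [0.5851, 0.2994, 0.0973]
tool_rot: [-3.142, 0.74, 2.308]
contact_force: [0.1, 0.3, 0.7]
opening: 0.0001
grip_force: 0.0
```

```bash
python3 - <<'E'
from h import *
st(); prof()
E
```

```text
{'time': np.float64(8.65), 'qpos': array([ 0.676,  0.767,  1.432, -0.866,  1.084,  0.42 ]), 'tool_pos': array([0.585, 0.299, 0.097]), 'tool_rot': array([-3.142,  0.74 ,  2.308]), 'contact_force': array([0.058, 0.294, 0.67 ]), 'opening': np.float64(0.0)}
-0.045 [(-80, 193), (-72, 192), (-64, 185), (-56, 168), (-48, 173), (-40, 44), (-32, 167), (-24, 44), (-16, 47), (-8, 88), (0, 111), (8, 121), (16, 117), (24, 114), (32, 58), (40, 57), (48, 57), (56, 57), (64, 56), (72, 57), (80, 57), (88, 56)]
-0.03 [(-80, 191), (-72, 192), (-64, 185), (-56, 173), (-48, 180), (-40, 46), (-32, 168), (-24, 46), (-16, 70), (-8, 89), (0, 109), (8, 119), (16, 117), (24, 114), (32, None), (40, 57), (48, 56), (56, 57), (64, 56), (72, 58), (80, 57), (88, 56)]
-0.013 [(-80, 198), (-72, 191), (-64, 185), (-56, 172), (-48, 177), (-40, 173), (-32, 167), (-24, 120), (-16, 107), (-8, 100), (0, 109), (8, 119), (16, 117), (24, 114), (32, None), (40, 57), (48, 57), (56, 56), (64, 56), (72, 55), (80, 58), (88, 55)]
0.005 [(-80, 197), (-72, 188), (-64, 185), (-56, 172), (-48, 179), (-40, 175), (-32, 167), (-24, 120), (-16, 111), (-8, 92), (0, 111), (8, 120), (16, 117), (24, 114), (32, None), (40, 57), (48, 57), (56, 55), (64, 57), (72, 56), (80, 56), (88, 56)]
0.02 [(-80, 153), (-72, 186), (-64, 184), (-56, 174), (-48, 176), (-40, 172), (-32, 169), (-24, None), (-16, 73), (-8, 87), (0, 111), (8, 120), (16, 118), (24, 114), (32, None), (40, 57), (48, 55), (56, 55), (64, 57), (72, 56), (80, 57), (88, 56)]
```

The case is now about 22° past upright, with its label-side edge on the plate about 8 mm behind the step. A little more push will tip it over.

Call:
carry_out:
  deltas:
    - [-0.18,0,0.15,0,0,0,0]
    - [-0.18,0,0.15,0,0,0,0]
    - [-0.18,0,0.15,0,0,0,0]
    - [-0.18,0,0.15,0,0,0,0]
    - [-0.18,0,0.17,0,0,0,0]
    - [-0.18,0,0.17,0,0,0,0]
    - [0,0,0,0,0,0,0]
    - [0,0,0,0,0,0,0]

```text
time: 9.37
tool_pos: [0.5946, 0.2889, 0.0976]
tool_rot: [-3.142, 0.74, 2.308]
contact_force: [0.4, -0.2, -0.5]
opening: 0.0005
grip_force: 0.0
```

```bash
python3 - <<'E'
from h import *
st(); prof()
E
```

```text
{'time': np.float64(9.367), 'qpos': array([ 0.653,  0.766,  1.435, -0.873,  1.07 ,  0.407]), 'tool_pos': array([0.595, 0.289, 0.098]), 'tool_rot': array([-3.142,  0.74 ,  2.308]), 'contact_force': array([ 0.378, -0.176, -0.495]), 'opening': np.float64(0.001)}
-0.045 [(-80, 234), (-72, 203), (-64, 193), (-56, 190), (-48, 184), (-40, 169), (-32, 171), (-24, 45), (-16, None), (-8, 44), (0, 55), (8, 71), (16, 83), (24, 83), (32, 83), (40, 80), (48, 82), (56, 82), (64, 83), (72, 58), (80, 55), (88, 57)]
-0.03 [(-80, 229), (-72, 198), (-64, 192), (-56, 190), (-48, 184), (-40, 175), (-32, 180), (-24, 170), (-16, None), (-8, 46), (0, 57), (8, 73), (16, 82), (24, 83), (32, 83), (40, 83), (48, 83), (56, 81), (64, 82), (72, 57), (80, 56), (88, 57)]
-0.013 [(-80, 235), (-72, 204), (-64, 197), (-56, 189), (-48, 184), (-40, 173), (-32, 178), (-24, 172), (-16, None), (-8, 116), (0, 109), (8, 98), (16, 82), (24, 82), (32, 81), (40, 83), (48, 82), (56, 83), (64, 83), (72, 57), (80, 57), (88, 56)]
0.005 [(-80, 232), (-72, 204), (-64, 194), (-56, 188), (-48, 184), (-40, 175), (-32, 181), (-24, 173), (-16, 123), (-8, 117), (0, 109), (8, 82), (16, 83), (24, 81), (32, 82), (40, 82), (48, 83), (56, 83), (64, 81), (72, 57), (80, 56), (88, 57)]
0.02 [(-80, None), (-72, None), (-64, 152), (-56, 186), (-48, 183), (-40, 172), (-32, 174), (-24, 174), (-16, None), (-8, None), (0, 57), (8, 78), (16, 83), (24, 83), (32, 83), (40, 84), (48, 81), (56, 83), (64, 82), (72, 57), (80, 57), (88, 56)]
```

The case now lies flat: its top is at 0.083 m over x from about 10 to 68 mm, evenly across y. I'll retreat back and up along the tool axis.

Call:
carry_out:
  deltas:
    - [0,0,-1.2,0,0,0,0]
    - [0,0,-1.2,0,0,0,0]
    - [0,0,-1.5,0,0,0,0]
    - [0,0,-1.5,0,0,0,0]
    - [0,0,-1.5,0,0,0,0]
    - [0,0,-1.2,0,0,0,0]
    - [0,0,0,0,0,0,0]
    - [0,0,0,0,0,0,0]

```text
time: 10.08
tool_pos: [0.5576, 0.3305, 0.1583]
tool_rot: [3.139, 0.74, 2.308]
contact_force: [-0.2, 0.7, -0.4]
opening: 0.0005
grip_force: 0.0
```

```bash
python3 - <<'E'
from h import *
st(); t=snap('top','t9'); prof()
cv2.imwrite('pics/c9.png',cv2.resize(t['image'][110:260,160:380],None,fx=3.5,fy=3.5,interpolation=cv2.INTER_CUBIC))
E
```

```text
{'time': np.float64(10.083), 'qpos': array([ 0.741,  0.696,  1.378, -0.806,  1.207,  0.359]), 'tool_pos': array([0.558, 0.33 , 0.158]), 'tool_rot': array([3.139, 0.74 , 2.308]), 'contact_force': array([-0.19 ,  0.707, -0.407]), 'opening': np.float64(0.001)}
-0.045 [(-80, 233), (-72, 114), (-64, -1), (-56, 0), (-48, 0), (-40, 1), (-32, 44), (-24, 45), (-16, 45), (-8, 45), (0, 55), (8, 75), (16, 83), (24, 83), (32, 82), (40, 82), (48, 81), (56, 82), (64, 82), (72, 58), (80, 57), (88, 56)]
-0.03 [(-80, 232), (-72, 78), (-64, 175), (-56, 0), (-48, 0), (-40, 38), (-32, 44), (-24, 45), (-16, 44), (-8, 44), (0, 55), (8, 72), (16, 82), (24, 83), (32, 83), (40, 82), (48, 83), (56, 82), (64, 82), (72, 57), (80, 57), (88, 57)]
-0.013 [(-80, 228), (-72, 186), (-64, 177), (-56, 166), (-48, 2), (-40, 38), (-32, 43), (-24, 44), (-16, 45), (-8, 43), (0, 55), (8, 68), (16, 82), (24, 83), (32, 82), (40, 82), (48, 83), (56, 82), (64, 83), (72, 58), (80, 55), (88, 57)]
0.005 [(-80, 233), (-72, 186), (-64, 179), (-56, 169), (-48, 0), (-40, 0), (-32, 43), (-24, 44), (-16, 45), (-8, 45), (0, 56), (8, 69), (16, 82), (24, 82), (32, 83), (40, 82), (48, 82), (56, 82), (64, 82), (72, 58), (80, 56), (88, 56)]
0.02 [(-80, 233), (-72, 228), (-64, None), (-56, None), (-48, None), (-40, None), (-32, 45), (-24, 44), (-16, 45), (-8, 44), (0, 54), (8, 68), (16, 83), (24, 82), (32, 82), (40, 81), (48, 82), (56, 82), (64, 82), (72, 56), (80, 55), (88, 56)]
```

View pics/c9.png

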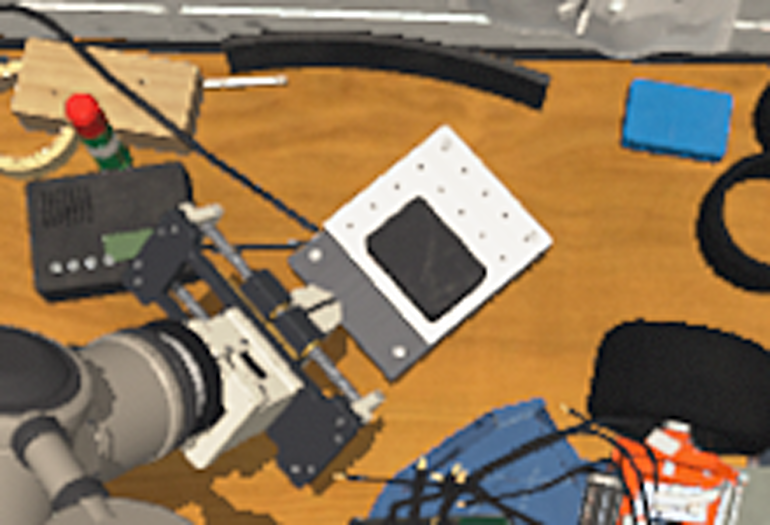

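The case lies flat on the drilled plate at (427,258), with its label underneath and square to the step, and the gripper is clear. The blue case hasn't moved. The arm hides the black box, but the arm never went near it. Handing in.

```bash
python3 -c "
from cell import robot
print(robot.hand_in())"
```

```text
the job is handed in; nothing more can be done
None
```

I tipped the dark case over the step and handed the job in after about 10 s of robot time. It lay flat, label down and square on the drilled plate, its centre about 39 mm behind the step; hand-in returned no verdict, and the arm hid the black box in the last picture.

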